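Switch on the outlets in the painting table's power box

TASK

Switch on the outlets in the power box on the painting table and shut it again, with the fingertips only: press the closed cover near its free edge so that the push-latch lets go and the cover swings up by itself, press down the raised end of the paddle switch inside until it is fully over, then push the cover back down and press it until it latches and stays shut by itself. Grasp, squeeze and lift nothing, use no more force than a firm press of a finger, do not shove the box, and leave the paints and the other things on the table where they are.

Things in the scene. Friction and masses are not known exactly. Their poses are not given: they have to be found in the camera images.
- power_box: Low aluminium desktop power box, flat dark cover, 130 (x) x 230 (y) x 70 high with the cover shut, 2.2 kg, standing loose on rubber. Origin: centre of its underside; z up, y along the hinge, x from the hinge side (nearer the robot, x=-60) to the cover's free edge (x=65). Walls to z=55, deck at z=34; inside, outlet in the -y half, paddle in the +y half; latch at x 35-55, y -20 to 20, up to z=57.
- cover (a joint): Cover angle, rad: 0 = latched shut, level; 1.70 = swung up, just past upright. Push-push latch: press the shut cover down to its stop (-0.076, 9 mm at the free edge; the way takes 2-5 N, at the stop the force jumps) and let go: a damped spring swings it up in 2 s. Pushed down again to the stop and let go, it latches at 0; let go short of -0.065 it stays latched or springs open as before.
- cover_press (a point): Round press mark on the cover's outer (top) face, mid-width, 100 from the hinge line, 25 in from the free edge; moves with the cover. 70 above the table when shut. The cover is a plate 130 x 230 x 5 with a skirt 13 deep on three sides.
- cover_hinge (a point): Middle of the cover's hinge line, at x=-60, z=60 in the box frame, along the box's y. The cover's outer face lies 10 off this line (above it when shut, towards the robot's side when swung up); its free edge is 125 from it, about 180 above the table when swung up.
- paddle (a joint): Angle of the paddle switch in rad: 0 = off, 0.2 = fully on (its stop). It stays where it is left; pressing takes about 3 N at the raised end.
- paddle_raised (a point): Top face of the raised half of the white paddle switch, 20 from its pivot, 46 above the table when off, 42 when fully on. The paddle, 33 (box x) x 67 (box y), is a shallow V that rocks about the box's x axis at box x=5, y=58; raised is the half nearer the box's middle. Pressed down it switches on and the other half rises.
- bottle_white: Bystander, to be left alone: white squeeze bottle of paint, diameter 70, 190 tall, standing beside the box (mm). Origin: centre of its underside.
- bottle_brown: Bystander, to be left alone: brown squeeze bottle of paint, diameter 70, 190 tall, standing on the other side of the box (mm). Origin: centre of its underside.
- water_cup: Bystander, to be left alone: clear plastic cup, mouth diameter 68, 75 tall, beyond the cover's free edge (mm). Origin: centre of its underside.
- palette: Bystander, to be left alone: round white paint palette, diameter 160, 8 thick, flat on the table on the hinge side of the box (mm). Origin: centre of its underside.
- brush: Bystander, to be left alone: flat paint brush, 177 long, 10 thick, lying beyond the cover's free edge (mm). Origin: centre of its underside.
- brush_case: Bystander, to be left alone: open black brush case, 120 x 220 x 30 (mm). Origin: centre of its underside.
- canvas_board: Bystander, to be left alone: canvas board 200 x 250 x 5, lying flat (mm). Origin: centre of its underside.

How it is judged:
On the way, in this order (a step that is already met when the one before it is completed fails the run):
1. the cover has been popped and stands open (value of joint cover above 1.3 rad), for 0.2 s.
2. with the cover open, the paddle has been pressed over to on (value of joint paddle above 0.16 rad and value of joint cover above 0.8 rad), for 0.2 s.
3. the cover is shut and latched, with no finger on it (value of joint cover below 0.03 rad and contact force between power_box and the arm below 0.1 N and contact force between power_box and the fingers below 0.1 N and value of joint paddle above 0.16 rad), for 0.3 s.
At the end, for the whole second after the job is handed in: The cover is latched shut (within 0.03 rad of level) by itself, the paddle is over to on (more than 0.16 of its 0.2 rad), the box stands flat within 30 mm of where it stood, and every bystander is within 40 mm of where it was (value of joint cover between -0.03 and 0.03 rad and value of joint paddle above 0.16 rad and linear speed of power_box below 0.01 m/s and distance of power_box from where it was at the start of the episode below 0.03 m and angle between power_box's own z axis and vertical below 0.03 rad and distance of each of bottle_white, bottle_brown, water_cup, palette, brush, brush_case, canvas_board from where it was at the start of the episode below 0.04 m); the robot touches nothing.
It fails at once if the power box is lifted, tipped or shoved more than 30 mm (distance of power_box from where it was at the start of the episode above 0.03 m or height (world z) of power_box above 0.012 m or angle between power_box's own z axis and vertical above 0.12 rad).
It fails at once if the box or its parts are squeezed or pressed by the fingers with over 45 N (contact force between power_box and the fingers above 45 N).
It fails at once if a bystander is lifted, knocked over or moved more than 40 mm ((distance of bottle_white from where it was at the start of the episode above 0.04 m or height (world z) of bottle_white above 0.02 m) or (distance of bottle_brown from where it was at the start of the episode above 0.04 m or height (world z) of bottle_brown above 0.02 m) or (distance of water_cup from where it was at the start of the episode above 0.04 m or height (world z) of water_cup above 0.02 m) or (distance of palette from where it was at the start of the episode above 0.04 m or height (world z) of palette above 0.02 m) or (distance of brush from where it was at the start of the episode above 0.04 m or height (world z) of brush above 0.02 m) or (distance of brush_case from where it was at the start of the episode above 0.04 m or height (world z) of brush_case above 0.02 m) or (distance of canvas_board from where it was at the start of the episode above 0.04 m or height (world z) of canvas_board above 0.02 m)).
It also fails if it takes over 54 s, if anything falls off the work surface, if the arm or the gripper's body presses on something with over 40 N, if the wrist force passes 120 N, or if a joint passes its speed limit or range.

ROBOT

A 6-joint arm with a two-finger parallel gripper is mounted at the origin on the work surface. World frame = base frame: x ahead of the robot, y to its left, z up, the work surface at z = 0. Lengths are in m, angles in rad, forces in N, time in s.
With the tool pointing down it reaches from about 0.3 to 0.775 m from the base axis. Payload 14.6 kg.
Tool frame: the origin (TCP) lies midway between the tips of the shut fingers; the grasp point (between the pads) lies 19 mm behind it; z points along the fingers, y is the line along which they close (so a half turn about z gives the same grasp; the last joint's range is limited). The gripper opens to 85 mm and grips with 20 to 120 N. Pads are 22 mm wide; open, the fingers measure 114 mm over their backs; the gripper's body (76 mm by 85 mm) begins 54 mm behind the grasp point. The pads swing forward as they close: fully open they stand 13 mm farther back than shut.
Start: joints at [1.188, 0.3, 1.521, -0, 1.321, -0.067], TCP at [0.171, 0.523, 0.231] pointing down, gripper open.
Joint ranges: [-3.03, 3.03], [-0.79, 2.21], [0.23, 2.52], [-1.04, 4.18], [0, 3.07], [-2.55, 2.55]. Speed limits (rad/s): [2.22, 2.22, 2.57, 3.14, 3.14, 3.14].

INTERFACE

Orientations are given as [roll, pitch, yaw] about the fixed x, y, z axes, in that order (R = Rz(yaw) Ry(pitch) Rx(roll)).
In Python, from station import arm, camera, camera_params, silhouettes gives the robot as it stands.
- The arm moves only by the shell command python3 -m jog 'ROWS' [FORCE]. ROWS is JSON, a list of rows, each a list of 7 numbers: the finger opening in mm, from 0 to 85.4, then the shift along the tool's x, y, z in mm, then the turn, a rotation vector about the tool's x, y, z in rad. In form: [[jaw, x, y, z, ax, ay, az], ...]. A call has 1 to 10 rows; each row shifts and turns the commanded pose from where the row before left it, along the tool's axes as they then stand; what a row does not reach is not made up. A row lasts 1/10 s, in which the tool goes at most 50 mm and 8.59 degrees, less where a joint would pass 70% of its speed; a pose out of reach is approached as far as the arm can. A call with a gripper value outside its range is refused whole. The fingers move at their own pace and stop on an object; FORCE is the grip in N (left out, the last holds). Time passes only in rows, so rows that do not move let the fingers close. It gives the time, the measured TCP pose, the force, the opening and the grip force at its end, in the units of the state.
- arm.observe(): the state, without advancing time (a new reading comes with each control period).
- camera(name): name is "side" or "top"; returns the picture (420x560x3 uint8, red, green, blue); there is no depth.
- camera_params(name): a dict with "fx", "fy", "cx", "cy" (pixels), "rvec" (rotation vector, rad) and "tvec" (3), from world to camera coordinates, as OpenCV has them. Camera axes: x right, y down, z forward; pixel columns grow to the right and rows downward; lengths in m; the calibration is good to about 2 mm. A picture is of the moment at which its call begins. camera_params takes no time and is no camera call.
- arm.close_job(): hands the job in; it is judged then, once.
Trained networks look in the newest picture that a camera, given by its name, has taken for a name from the list of things; names that differ only in an ending like _2 or _b are one class to them, and where a whole thing is asked for, a point or a joint stands for the part that bears it (a point fixed in the world has none). Each returns a list of dicts, best first, with "conf" (0 to 1); they miss things now and then, are a little off and sometimes report something else, mostly with a low value. They report only what shows in the picture. A call takes as long as a camera call.
- silhouettes(camera, thing): "region" (420x560 bool, what is visible of it) and "centre" ([column, row] in pixels, amid what is visible of it).
The state is a dict: "time_s": time; "joints": joint angles; "joint_velocities": joint speeds; "tau": joint torques, N m; "tool_pos": TCP position; "tool_rot": TCP orientation; "force": force on the tool from outside, world axes, zero at the start; "ft_torque": the same for the moment, N m; "grip_width": opening from 0.0 (shut) to 1.0 (fully open); "grasp_force": force on a finger pad.
Only numpy, scipy, OpenCV 4.12 (cv2) and the standard library are available. Lean on these libraries where they do the work, as an engineer would, in place of code of your own. Each camera call takes 0.05 s, during which the arm holds its last target. There are 200 camera calls.

## Working session

There is one attempt and no reset: what is moved stays moved. The work goes in short steps, Python scripts to look and compute and a shell command to move; the robot and the scene stay as the last step left them, time stands still between calls to the robot, and variables do not carry over. Pictures are saved under pics/ and viewed, at most 10 in all, crops included, and the job is handed in when it is done.

```bash
mkdir -p pics
cat > h.py <<'E'
import numpy as np,cv2
from station import arm,camera,camera_params,silhouettes
def P(n):
    p=camera_params(n);K=np.array([[p['fx'],0,p['cx']],[0,p['fy'],p['cy']],[0,0,1]]);return K,np.array(p['rvec'],float),np.array(p['tvec'],float)
def ray(n,uv,z):
    K,r,t=P(n);R=cv2.Rodrigues(r)[0];d=R.T@np.linalg.inv(K)@np.array([uv[0],uv[1],1.]);c=-R.T@t.ravel()
    return c+d*(z-c[2])/d[2]
def proj(n,X):
    K,r,t=P(n);return cv2.projectPoints(np.array(X,float).reshape(-1,1,3),r,t,K,None)[0].reshape(-1,2)
E
python3 - <<'E'
from h import *
a=camera('top');b=camera('side')
cv2.imwrite('pics/1.png',a[:,:,::-1]);cv2.imwrite('pics/2.png',b[:,:,::-1])
for n in('top','side'):
    for th in('power_box','cover_press','cover_hinge'):
        for s in silhouettes(n,th)[:2]:
            print(n,th,round(s['conf'],2),s['centre'],ray(n,s['centre'],.07).round(3))
            if th=='power_box' or th=='cover_press':
                m=s['region'].astype(np.uint8);c=max(cv2.findContours(m,0,2)[0],key=cv2.contourArea)
                q=cv2.boxPoints(cv2.minAreaRect(c));print(m.sum(),[ray(n,x,.07)[:2].round(3).tolist() for x in q])
print(arm.observe())
E
```

```text
top power_box 0.82 [280.7, 203.2] [ 0.595 -0.028  0.07 ]
2347 [[0.578, 0.099], [0.705, 0.052], [0.62, -0.163], [0.495, -0.114]]
top cover_press 0.55 [282.7, 200.8] [ 0.603 -0.035  0.07 ]
2415 [[0.58, 0.1], [0.707, 0.054], [0.622, -0.165], [0.497, -0.117]]
top cover_hinge 0.59 [280.8, 199.8] [ 0.607 -0.028  0.07 ]
side power_box 0.56 [295.6, 217.5] [ 0.593 -0.057  0.07 ]
2959 [[0.578, 0.097], [0.731, 0.065], [0.611, -0.19], [0.482, -0.156]]
side power_box 0.34 [309.5, 263.9] [ 0.527 -0.206  0.07 ]
1254 [[0.552, -0.118], [0.613, -0.163], [0.503, -0.295], [0.448, -0.255]]
side cover_press 0.93 [298.0, 218.6] [ 0.596 -0.064  0.07 ]
2697 [[0.582, 0.094], [0.729, 0.067], [0.62, -0.172], [0.496, -0.142]]
side cover_hinge 0.9 [297.0, 214.1] [ 0.604 -0.049  0.07 ]
{'time_s': 0.4, 'joints': array([ 1.18840280e+00,  3.00002124e-01,  1.52109301e+00,  2.17451519e-05,
        1.32068108e+00, -6.66061539e-02]), 'joint_velocities': array([ 0.00034961,  0.0017601 , -0.00224366, -0.00124851, -0.00147132,
        0.00179123]), 'tau': array([-7.27807201e-04, -5.42876601e+01, -3.61652935e+01, -1.48947692e-05,
        1.16542811e-03,  6.09506941e-06]), 'tool_pos': array([0.17079678, 0.52276586, 0.23118516]), 'tool_rot': array([-3.14141090e+00, -3.32380124e-05,  2.82579990e+00]), 'force': array([ 0.30396504,  0.56240097, -0.08340006]), 'ft_torque': array([-0.01581106, -0.00318601,  0.07265601]), 'grasp_force': 0.0, 'grip_width': 0.9972950208015889}
```

View pics/1.png

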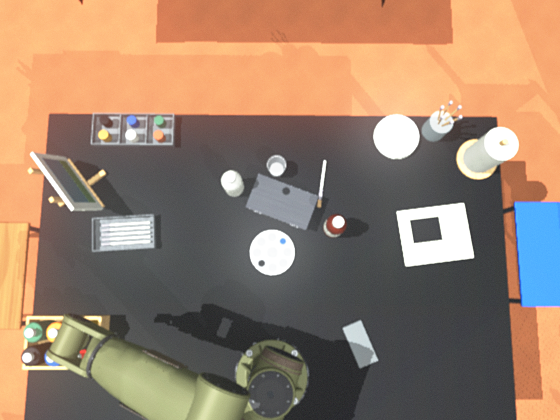

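View pics/2.png

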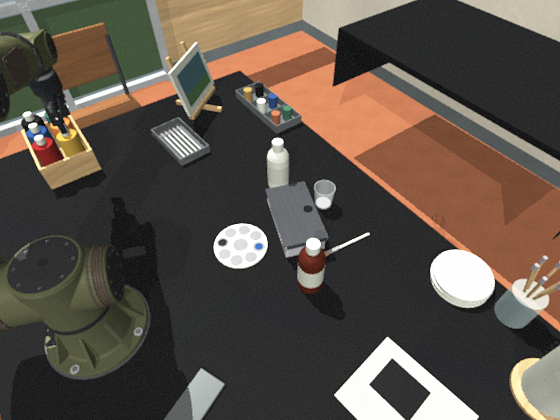

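The top view shows the shut dark cover around (283,202), tilted about -21°, with the press mark at about (286,191). The white bottle is at (232,183), the brown one at (335,226), the cup at (277,166) and the palette at (272,252). In the side view the mark is at about (308,209).

```bash
python3 - <<'E'
from h import *
b=np.array([.600,-.031]);y=-.37;X=np.array([np.cos(y),np.sin(y)]);Y=np.array([-X[1],X[0]])
print('mark top',ray('top',(286,191),.07),'side',ray('side',(308,209),.07))
for x,yy in((40,0),(-65,115),(65,115),(65,-115),(-65,-115)):
    q=np.r_[b+X*x/1e3+Y*yy/1e3,.07];print(x,yy,q.round(3),proj('top',q).round(0),proj('side',q).round(0))
for n in('top','side'):
  g=camera(n).astype(int).sum(2)
  for uv in[(286,191)] if n=='top' else[(308,209)]:
    w=g[uv[1]-7:uv[1]+8,uv[0]-8:uv[0]+9];v,u=np.nonzero(w<w.min()+30);c=(u.mean()+uv[0]-8,v.mean()+uv[1]-7);print(n,c,len(u),ray(n,c,.07))
  for th in('bottle_white','bottle_brown'):
    s=silhouettes(n,th)[0];print(th,s['conf'],ray(n,s['centre'],.1),(X@(ray(n,s['centre'],.1)[:2]-b),Y@(ray(n,s['centre'],.1)[:2]-b)))
E
python3 -m jog '[[0,0,0,-15,0,0,0.055],[0,0,0,-25,0,0,0],[0,0,0,-30,0,0,0]]' 20
```

```text
mark top [ 0.63868298 -0.046603    0.07      ] side [ 0.6428581  -0.05242374  0.07      ]
40 0 [ 0.637 -0.045  0.07 ] [[286. 191.]] [[305. 208.]]
-65 115 [0.581 0.1   0.07 ] [[245. 207.]] [[262. 188.]]
65 115 [0.702 0.053 0.07 ] [[258. 173.]] [[302. 180.]]
65 -115 [ 0.619 -0.162  0.07 ] [[318. 197.]] [[325. 237.]]
-65 -115 [ 0.498 -0.115  0.07 ] [[305. 231.]] [[281. 246.]]
top (np.float64(287.3703703703704), np.float64(188.88888888888889)) 27 [ 0.64634714 -0.0514486   0.07      ]
bottle_white 0.93 [0.6517733  0.15608874 0.1       ] (np.float64(-0.01938451377185712), np.float64(0.19314997699978498))
bottle_brown 0.88 [ 0.50597596 -0.21226117  0.1       ] (np.float64(-0.022114342398216177), np.float64(-0.2029952910066304))
side (np.float64(308.07142857142856), np.float64(208.5)) 14 [ 0.64424603 -0.05100525  0.07      ]
bottle_white 0.62 [0.65980456 0.12207221 0.1       ] (np.float64(0.00040415438800077815), np.float64(0.16433965722956648))
bottle_brown 0.63 [ 0.51867667 -0.22311163  0.1       ] (np.float64(-0.006349432790970537), np.float64(-0.20851869289079578))
time_s: 1.0
tool_pos: [0.1707, 0.5225, 0.3014]
tool_rot: [-3.14, -0.0, 2.771]
force: [-0.2, 0.4, 0.5]
grip_width: 0.517
grasp_force: 0.0
```

```bash
python3 -m jog '[[0,-36,-20,0,0,0,0],[0,-36,-20,0,0,0,0],[0,-36,-20,0,0,0,0],[0,-36,-20,0,0,0,0],[0,-36,-20,0,0,0,0],[0,-36,-20,0,0,0,0],[0,-36,-20,0,0,0,0],[0,-36,-20,0,0,0,0],[0,-36,-20,0,0,0,0],[0,-36,-20,0,0,0,0]]'; python3 -m jog '[[0,-36,-20,0,0,0,0],[0,-36,-20,0,0,0,0],[0,-36,-20,0,0,0,0],[0,-36,-20,0,0,0,0],[0,-36,-20,0,0,0,0],[0,-36,-20,0,0,0,0],[0,-36,-20,0,0,0,0],[0,-33,-21,0,0,0,0],[0,0,0,0,0,0,0]]'
```

```text
time_s: 2.0
tool_pos: [0.4347, 0.2044, 0.3015]
tool_rot: [3.141, 0.0, 2.771]
force: [0.8, 1.1, 0.5]
grip_width: -0.001
grasp_force: 0.0
time_s: 2.9
tool_pos: [0.6425, -0.0511, 0.2997]
tool_rot: [-3.141, -0.001, 2.767]
force: [-0.4, 0.6, -0.9]
grip_width: 0.001
grasp_force: 0.0
```

```bash
python3 -m jog '[[0,0,0,40,0,0,0],[0,0,0,45,0,0,0],[0,0,0,45,0,0,0],[0,0,0,40,0,0,0],[0,0,0,30,0,0,0],[0,0,0,12,0,0,0],[0,0,0,0,0,0,0]]'
python3 - <<'E'
from h import *
a=camera('top')[140:260,200:360];b=camera('side')[130:280,220:380]
a=cv2.resize(a,(480,360));b=cv2.resize(b,(480,450))
o=np.zeros((450,800,3),np.uint8);a=cv2.resize(a,(400,300));b=cv2.resize(b,(400,375));o[:300,:400]=a;o[:375,400:]=b
cv2.imwrite('pics/3.png',o[:,:,::-1])
E
```

```text
time_s: 3.6
tool_pos: [0.6406, -0.047, 0.0883]
tool_rot: [-3.141, -0.002, 2.771]
force: [-0.3, -0.5, 0.2]
grip_width: 0.002
grasp_force: 0.0
```

View pics/3.png

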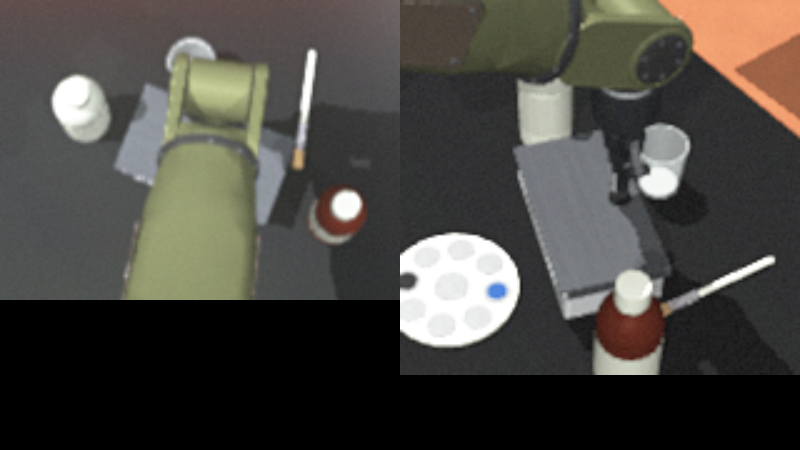

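The side crop shows the shut fingertips right above the dark press mark, clear of the cup, so I press now.

```bash
python3 -m jog '[[0,0,0,8,0,0,0],[0,0,0,8,0,0,0],[0,0,0,3,0,0,0],[0,0,0,3,0,0,0],[0,0,0,2,0,0,0],[0,0,0,0,0,0,0]]'; python3 -m jog '[[0,0,0,2,0,0,0]]'; python3 -m jog '[[0,0,0,1,0,0,0]]'
```

```text
time_s: 4.3
tool_pos: [0.6413, -0.0475, 0.0653]
tool_rot: [3.142, 0.0, 2.771]
force: [0.5, -0.4, 1.9]
grip_width: 0.001
grasp_force: 0.8
time_s: 4.4
tool_pos: [0.6414, -0.0475, 0.0637]
tool_rot: [3.142, 0.001, 2.771]
force: [-0.3, -1.2, 2.0]
grip_width: -0.002
grasp_force: 1.2
time_s: 4.5
tool_pos: [0.6414, -0.0475, 0.0626]
tool_rot: [3.141, 0.001, 2.771]
force: [0.2, -0.2, 7.1]
grip_width: -0.003
grasp_force: 3.3
```

```bash
python3 -m jog '[[0,0,0,1,0,0,0],[0,0,0,0,0,0,0]]'
```

```text
time_s: 4.7
tool_pos: [0.6415, -0.0475, 0.0621]
tool_rot: [3.141, 0.001, 2.771]
force: [-1.4, -0.9, 9.7]
grip_width: -0.005
grasp_force: 4.5
```

```bash
python3 -m jog '[[0,0,0,-20,0,0,0],[0,0,0,-40,0,0,0],[0,0,0,-45,0,0,0],[0,0,0,-45,0,0,0],[0,0,0,-38,0,0,0],[0,0,0,0,0,0,0],[0,0,0,0,0,0,0],[0,0,0,0,0,0,0],[0,0,0,0,0,0,0],[0,0,0,0,0,0,0]]';python3 -m jog '[[0,0,0,0,0,0,0],[0,0,0,0,0,0,0],[0,0,0,0,0,0,0],[0,0,0,0,0,0,0],[0,0,0,0,0,0,0],[0,0,0,0,0,0,0],[0,0,0,0,0,0,0],[0,0,0,0,0,0,0],[0,0,0,0,0,0,0],[0,0,0,0,0,0,0]]'
python3 - <<'E'
from h import *
b=np.array([.603,-.033]);y=-.37;X=np.array([np.cos(y),np.sin(y)]);Y=np.array([-X[1],X[0]])
im=camera('side').copy()
q=np.r_[b+X*.005+Y*.038,.046];print(q,proj('side',q));t=arm.observe()['tool_pos'];d=(q-t)[:2]*1e3;print('tool dx,dy',-X@d,Y@d)
for th in('paddle_raised','paddle'):
    for s in silhouettes('side',th)[:2]:print(th,s['conf'],s['centre'],ray('side',s['centre'],.044),s['region'].sum())
b=cv2.resize(im[130:280,220:380],(640,600),interpolation=2)
cv2.imwrite('pics/4.png',b[:,:,::-1])
E
```

```text
time_s: 5.7
tool_pos: [0.641, -0.0474, 0.2482]
tool_rot: [-3.141, -0.002, 2.771]
force: [-0.6, 0.4, 0.6]
grip_width: -0.001
grasp_force: 0.0
time_s: 6.7
tool_pos: [0.6412, -0.0474, 0.2493]
tool_rot: [-3.142, 0.0, 2.771]
force: [-0.1, 0.1, -0.4]
grip_width: -0.003
grasp_force: 0.0
[6.21403023e-01 6.20361973e-04 4.60000000e-02] [[291.56011108 206.53981098]]
tool dx,dy 35.79325463207108 37.62537551971839
paddle_raised 0.7 [290.9, 201.6] [0.63293749 0.01954952 0.044     ] 171
paddle 0.52 [289.9, 202.7] [0.62768487 0.0177095  0.044     ] 188
```

View pics/4.png

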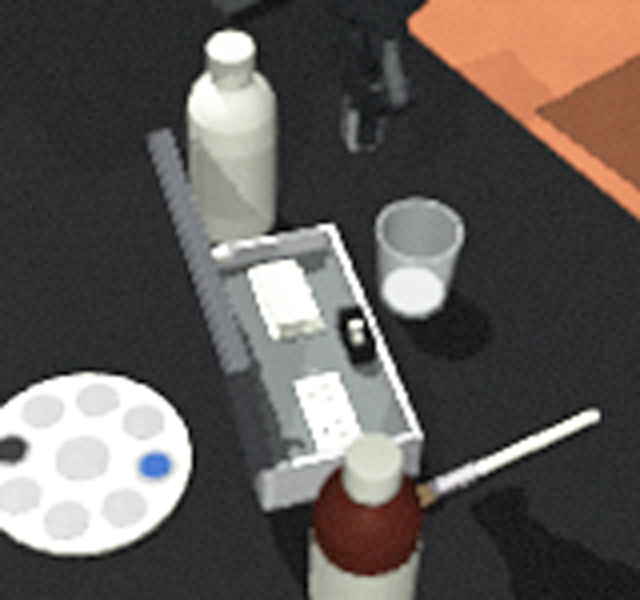

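The cover stands open. The white paddle spans about (250–325, 262–338) in the crop, and the target projects to about (286,306), on its raised half; the detection agrees within 4 mm.

```bash
python3 -m jog '[[0,17,19,0,0,0,0],[0,17,18,0,0,0,0],[0,0,0,30,0,0,0],[0,0,0,40,0,0,0],[0,0,0,40,0,0,0],[0,0,0,40,0,0,0],[0,0,0,30,0,0,0],[0,0,0,12,0,0,0],[0,0,0,0,0,0,0]]'; python3 -m jog '[[0,0,0,4,0,0,0],[0,0,0,4,0,0,0],[0,0,0,2,0,0,0]]'; python3 -m jog '[[0,0,0,2,0,0,0],[0,0,0,1,0,0,0]]'
```

```text
time_s: 7.75
tool_pos: [0.6224, -0.0006, 0.0562]
tool_rot: [-3.141, -0.002, 2.771]
force: [-0.6, -0.3, 1.1]
grip_width: 0.0
grasp_force: 0.0
time_s: 8.05
tool_pos: [0.6233, -0.0006, 0.048]
tool_rot: [3.141, 0.001, 2.771]
force: [-0.1, 0.4, -0.2]
grip_width: -0.002
grasp_force: 0.0
time_s: 8.25
tool_pos: [0.6232, -0.0008, 0.0448]
tool_rot: [3.142, 0.001, 2.771]
force: [-0.2, -1.1, 2.4]
grip_width: -0.002
grasp_force: 1.3
```

```bash
python3 -m jog '[[0,0,0,1,0,0,0],[0,0,0,1,0,0,0]]'; python3 -m jog '[[0,0,0,1,0,0,0],[0,0,0,0,0,0,0]]'; python3 -m jog '[[0,0,0,1,0,0,0],[0,0,0,0,0,0,0]]'
```

```text
time_s: 8.45
tool_pos: [0.6231, -0.0007, 0.0425]
tool_rot: [3.142, 0.001, 2.771]
force: [-0.3, -2.8, 2.6]
grip_width: 0.002
grasp_force: 1.4
time_s: 8.65
tool_pos: [0.6231, -0.0007, 0.0419]
tool_rot: [3.142, 0.001, 2.771]
force: [-2.6, -2.4, 8.2]
grip_width: -0.002
grasp_force: 4.3
time_s: 8.85
tool_pos: [0.6232, -0.0008, 0.0418]
tool_rot: [3.142, 0.001, 2.771]
force: [-7.7, -1.7, 17.1]
grip_width: -0.002
grasp_force: 8.5
```

The force jumps at z = 42 mm, so the paddle is at its stop. I retract and go behind the cover.

```bash
python3 -m jog '[[0,0,0,-20,0,0,0],[0,0,0,-40,0,0,0],[0,0,0,-45,0,0,0],[0,0,0,-45,0,0,0],[0,0,0,-45,0,0,0],[0,0,0,-35,0,0,0],[0,10,-10,-10,0,0,0],[0,35,-27,0,0,0,0],[0,37,0,0,0,0,0],[0,35,0,0,0,0,0]]'; python3 -m jog '[[0,0,0,0,0,0,0],[0,0,0,30,0,0,0],[0,0,0,40,0,0,0],[0,0,0,40,0,0,0],[0,0,0,25,0,0,0],[0,0,0,0,0,0,0]]'
python3 - <<'E'
from h import *
im=camera('side').copy()
b=cv2.resize(im[130:280,220:380],(640,600),interpolation=2)
cv2.imwrite('pics/5.png',b[:,:,::-1])
b=np.array([.603,-.033]);y=-.37;X=np.array([np.cos(y),np.sin(y)]);Y=np.array([-X[1],X[0]])
d=arm.observe()['tool_pos'][:2]-b;print(X@d,Y@d)
E
```

```text
time_s: 9.85
tool_pos: [0.4988, 0.0074, 0.2799]
tool_rot: [3.141, -0.001, 2.77]
force: [-0.0, 0.1, 0.7]
grip_width: -0.002
grasp_force: 0.0
time_s: 10.45
tool_pos: [0.4992, 0.0074, 0.1421]
tool_rot: [-3.14, -0.006, 2.771]
force: [-0.7, -0.3, 0.4]
grip_width: -0.005
grasp_force: 0.0
-0.11036292958119924 0.00046024190344545176
```

View pics/5.png

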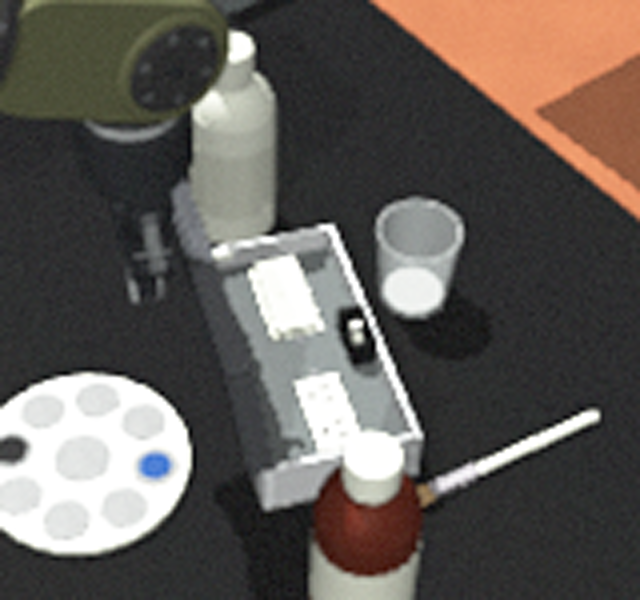

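The fingertips stand behind the upright cover at crop (145,290), on the hinge side and clear of the palette. I push it over along the arc.

```bash
python3 -m jog '[[0,-7,0,0,0,0,0],[0,-6,0,0,0,0,0],[0,-5,0,0,0,0,0]]'; python3 -m jog '[[0,-5,0,0,0,0,0],[0,-6,0,0,0,0,0],[0,-5,0,-1,0,0,0],[0,-5,0,-1,0,0,0]]'; python3 -m jog '[[0,-5,0,-1,0,0,0],[0,-6,0,-1,0,0,0],[0,-6,0,0,0,0,0]]'
```

```text
time_s: 10.8
tool_pos: [0.5184, 0.0005, 0.1465]
tool_rot: [3.141, 0.002, 2.771]
force: [-1.0, 0.4, 0.8]
grip_width: 0.001
grasp_force: 0.6
time_s: 11.2
tool_pos: [0.537, -0.0069, 0.1471]
tool_rot: [-3.141, -0.001, 2.771]
force: [-0.6, 0.7, -0.8]
grip_width: -0.003
grasp_force: 0.7
time_s: 11.5
tool_pos: [0.5531, -0.0131, 0.1493]
tool_rot: [-3.142, -0.0, 2.771]
force: [-1.1, 1.0, -0.5]
grip_width: 0.0
grasp_force: 0.8
```

```bash
python3 -m jog '[[0,-6,0,1,0,0,0],[0,-6,0,1.5,0,0,0],[0,-6,0,2,0,0,0],[0,-6,0,2,0,0,0],[0,-6,0,2,0,0,0]]'; python3 -m jog '[[0,-6,0,2.5,0,0,0],[0,-6,0,3,0,0,0],[0,-6,0,4,0,0,0],[0,-5.5,0,4,0,0,0],[0,-5,0,4,0,0,0]]'
```

```text
time_s: 12.0
tool_pos: [0.581, -0.0241, 0.1405]
tool_rot: [-3.141, -0.0, 2.771]
force: [-1.6, 0.8, -0.2]
grip_width: -0.0
grasp_force: 0.7
time_s: 12.5
tool_pos: [0.6075, -0.0343, 0.1229]
tool_rot: [-3.142, -0.0, 2.771]
force: [-1.4, 0.6, -0.1]
grip_width: -0.001
grasp_force: 0.8
```

```bash
python3 -m jog '[[0,-5,0,5,0,0,0],[0,-5,0,5,0,0,0],[0,-5,0,5,0,0,0],[0,-4,0,6,0,0,0],[0,-4,0,6,0,0,0]]'; python3 -m jog '[[0,-4,0,6,0,0,0],[0,-3,0,6,0,0,0],[0,-2,0,6,0,0,0],[0,-2,0,5,0,0,0],[0,0,0,0,0,0,0]]'
```

```text
time_s: 13.0
tool_pos: [0.6289, -0.0426, 0.0958]
tool_rot: [3.142, 0.0, 2.771]
force: [-1.9, -0.3, 1.5]
grip_width: -0.002
grasp_force: 0.8
time_s: 13.5
tool_pos: [0.6389, -0.0466, 0.0725]
tool_rot: [-3.141, -0.0, 2.771]
force: [-0.2, 0.0, 0.8]
grip_width: -0.001
grasp_force: 0.6
```

```bash
python3 -m jog '[[0,0,0,3,0,0,0],[0,0,0,3,0,0,0],[0,0,0,2,0,0,0],[0,0,0,1,0,0,0]]'; python3 -m jog '[[0,0,0,1,0,0,0],[0,0,0,1,0,0,0]]'; python3 -m jog '[[0,0,0,1,0,0,0],[0,0,0,0,0,0,0]]'
```

```text
time_s: 13.9
tool_pos: [0.639, -0.0465, 0.0643]
tool_rot: [3.142, 0.0, 2.771]
force: [2.5, -1.2, 1.7]
grip_width: -0.003
grasp_force: 1.1
time_s: 14.1
tool_pos: [0.639, -0.0465, 0.0626]
tool_rot: [3.141, 0.001, 2.771]
force: [0.3, -0.6, 7.3]
grip_width: -0.001
grasp_force: 3.9
time_s: 14.3
tool_pos: [0.6391, -0.0466, 0.0622]
tool_rot: [3.141, 0.001, 2.771]
force: [-2.3, -0.4, 10.6]
grip_width: 0.001
grasp_force: 5.1
```

At the stop, with the same force as in the first press. I lift off slowly, then clear, and look.

```bash
python3 -m jog '[[0,0,0,-6,0,0,0],[0,0,0,-10,0,0,0],[0,0,0,-30,0,0,0],[0,0,0,-45,0,0,0],[0,0,0,-45,0,0,0],[0,0,0,-40,0,0,0],[0,0,0,-20,0,0,0],[0,0,0,0,0,0,0],[0,0,0,0,0,0,0],[0,0,0,0,0,0,0]]'
python3 - <<'E'
from h import *
b=cv2.resize(camera('side')[130:280,220:380],(640,600),interpolation=2)
cv2.imwrite('pics/6.png',b[:,:,::-1])
E
```

```text
time_s: 15.3
tool_pos: [0.6384, -0.0464, 0.2558]
tool_rot: [-3.141, -0.003, 2.771]
force: [0.1, 0.4, -0.6]
grip_width: -0.003
grasp_force: 0.0
```

View pics/6.png

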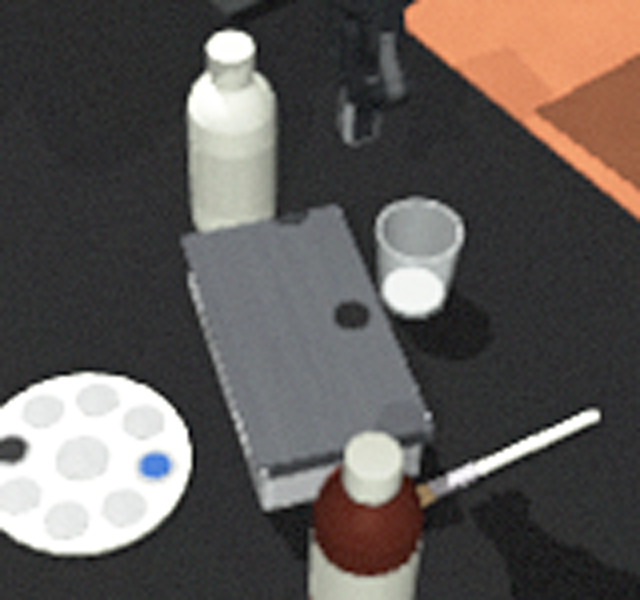

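The cover is shut 0.8 s after release. Its mark is at crop (352,315), which is pixel (308,209), the same as at the start, and nothing else has moved.

```bash
python3 -m jog '[[0,0,0,0,0,0,0],[0,0,0,0,0,0,0],[0,0,0,0,0,0,0]]'; python3 -c "
from station import arm
print(arm.close_job())"
```

```text
time_s: 15.65
tool_pos: [0.6388, -0.0465, 0.257]
tool_rot: [-3.141, -0.0, 2.771]
force: [0.0, -1.5, -0.3]
grip_width: -0.001
grasp_force: 0.0
the job is handed in; nothing more can be done
None
```

The job is handed in at 15.65 s with no verdict returned: the cover popped open, the paddle was pressed to its stop, and the cover was pressed shut and stayed shut in the last picture, with the box and the bystanders in view where they were.

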